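Start the hold-down bolt of the pipe rest

TASK

Start the pipe rest's orange hand bolt in its nut plate without cross-threading it: turn it backward (counter-clockwise seen from above) until you feel it drop off the end of the thread, stop there, and turn it forward one full turn so that it catches. Finish while holding the bolt still by its orange grip: do not let go of it, and leave the tray, the jar and the paddle where they are.

Things in the scene. Friction and masses are not known exactly. Their poses are not given: they have to be found in the camera images.
- bolt: Upright bolt: orange hexagonal hand grip, 36 mm across flats, 41.6 across corners, 24 high; steel screw 16 mm thick, pitch 4 mm, right-hand; 0.2 to 0.33 kg. Origin on the axis at the grip's underside, z up; x square to one pair of flats (others at 60, 120 degrees), along the white line on top. A snap ring holds it in the rest: it only turns and slides along its axis, with 3 mm of lift at most.
- bolt_top (a point): Centre of the grip's top face, 24 mm above the bolt's origin, same axes. The bolt falls by its own weight when not gripped tightly: turn it with the fingers about 3 mm wider than the flats (the hexagon still drives it), or grip and let go between turns. Turning takes under 0.15 N m, and it stays at the angle where it is left.
- bolt_turn (a joint): Angle of the bolt, rad, counted through whole turns: grows turned forward (clockwise from above, tightening), falls turned backward. At the start the end of the bolt's thread rests on the nut plate's first thread; the drop comes between 0.6 and 2.6 rad backward of there.
- bolt_depth (a joint): How far down the bolt is, m, positive downward. Turned backward it first rises slowly (4 mm per turn) to about 0 at the end of the thread, then drops at once to about 0.004. Turned forward from there it catches and sinks 4 mm per turn, to about 0.008 after one turn; hard stop at 0.0135. Turned on backward after the drop it would rise again.
- rest: Pipe rest, fixed to the bench: grey base plate 225 x 90 x 10 mm (top 34 mm above the bench) on a dark steel nut plate 255 x 124 x 24 mm. Origin on the bench under its middle, x toward its rollers, z up. Two steel rollers, radius 24 mm, at x = 20 and 80 mm between blue cheeks 56 mm apart over all, tops 91 mm above the bench.
- tray: Bystander: loose aluminium tray 200 x 140 x 22 mm on the bench; origin at the centre of its underside.
- frit_jar: Bystander: loose amber glass jar with a steel lid, 64 mm in diameter, 90 mm high; origin at the centre of its underside.
- paddle: Bystander: loose wooden paddle 275 mm long, 14 mm thick, lying flat: board 150 x 75 mm toward its x, handle 26 mm wide; origin at the underside where the handle meets the board.
- bush_top (a point): Centre of the top of the steel guide bush (radius 16 mm, 40 mm above the bench) from which the bolt stands up, at x = -85 mm, y = 0 in the rest's frame. At depth 0 the grip's underside is 16 mm above this point.

How it is judged:
By the outcome, as a careful person would: the job done as asked, in the order asked, and still so for the second after the job is handed in, while the arm keeps its last pose, push and grip.
It also fails if it takes over 64 s, if anything falls off the work surface, if the arm or the gripper's body presses on something with over 40 N, if the wrist force passes 120 N, or if a joint passes its speed limit or range.

ROBOT

A 6-joint arm with a two-finger parallel gripper is mounted at the origin on the work surface. World frame = base frame: x ahead of the robot, y to its left, z up, the work surface at z = 0. Lengths are in mm, angles in rad, forces in N, time in s.
With the tool pointing down it reaches from about 300 to 775 mm from the base axis. Payload 14.6 kg.
Tool frame: the origin (TCP) lies at the very end of the fingers, on their centre line; the grasp point (between the pads) lies 19 mm behind it; z points along the fingers, y is the line along which they close (so a half turn about z gives the same grasp; the last joint's range is limited). The gripper opens to 94 mm and grips with 3 to 60 N. Pads are 16 mm wide; open, the fingers measure 119 mm over their backs; the gripper's body (75 mm by 177 mm) begins 78 mm behind the grasp point.
Start: joints at [-0.067, 0.3, 1.521, -0, 1.321, -0.067], TCP at [549.99, -0.002, 205.446] pointing down, gripper open.
Joint ranges: [-3.03, 3.03], [-0.79, 2.21], [0.23, 2.52], [-1.04, 4.18], [0, 3.07], [-2.55, 2.55]. Speed limits (rad/s): [2.22, 2.22, 2.57, 3.14, 3.14, 3.14].

INTERFACE

Orientations are given as [roll, pitch, yaw] about the fixed x, y, z axes, in that order (R = Rz(yaw) Ry(pitch) Rx(roll)).
In Python, from cell import manip gives the robot as it stands. The module is installed in compiled form; this text tells all that it offers.
- The arm moves only by the shell command python3 -m inch 'ROWS' [FORCE]. ROWS is JSON, a list of rows, each an object of numbers: "gripper": the opening, from 0 (shut) to 1 (fully open); "dx", "dy", "dz": the shift along the world's x, y, z in m; "wx", "wy", "wz": the turn, a rotation vector about the world's x, y, z in degrees. A call has exactly 5 rows; each row is the pose to reach, as a shift and turn from the pose commanded when the call began; what a row does not reach only later rows make up. A row lasts 1/12 s, in which the tool goes at most 41.7 mm and 7.16 degrees, less where a joint would pass 70% of its speed; a pose out of reach is approached as far as the arm can. A call with a gripper value outside its range is refused whole. The fingers move at their own pace and stop on an object; FORCE is the grip in N (left out, the last holds). Time passes only in rows, so rows that repeat a pose let the fingers close, or fill a call up. It gives the time, the measured TCP pose, the force, the opening and the grip force at its end, in the units of the state.
- manip.read_state(): the state, without advancing time (a new reading comes with each control period).
- manip.camera(name): name is "scene" or "side" or "wrist"; returns the picture (384x512x3 uint8, blue, green, red); there is no depth.
- manip.camera_info(name): a dict with "camera_matrix" (3x3 intrinsics, pixels), "D" ([k1, k2, p1, p2, k3] as OpenCV has them; the pictures are not rectified), "R" (3x3) and "t" (3): a world point X has camera coordinates R X + t; the wrist camera has in their place "tool_from_camera" (4x4, takes a point from camera to tool coordinates, whose origin is the TCP and whose axes are the flange's). Camera axes: x right, y down, z forward; pixel columns grow to the right and rows downward; lengths in mm; the calibration is good to about 2 mm. A picture is of the moment at which its call begins: read the wrist's pose just before it. camera_info takes no time and is no camera call.
- manip.sign_off(): hands the job in; it is judged then, once.
The state is a dict: "clock": time; "joints": joint angles; "qd": joint speeds; "effort": joint torques, N m; "eef_pos": TCP position; "eef_rot": TCP orientation; "wrist_force": force on the tool from outside, world axes, zero at the start; "moment": the same for the moment, N m; "finger_gap": finger opening in mm; "finger_force": force on a finger pad.
Only numpy, scipy, OpenCV 4.12 (cv2) and the standard library are available. Lean on these libraries where they do the work, as an engineer would, in place of code of your own. Each camera call takes 0.05 s, during which the arm holds its last target. There are 200 camera calls.

## Working session

There is one attempt and no reset: what is moved stays moved. The work goes in short steps, Python scripts to look and compute and a shell command to move; the robot and the scene stay as the last step left them, time stands still between calls to the robot, and variables do not carry over. Pictures are saved under pics/ and viewed, at most 10 in all, crops included, and the job is handed in when it is done.

```bash
mkdir -p pics; python3 - <<'E'
from cell import manip
import cv2,numpy as np
s=manip.read_state()
print({k:np.round(v,3).tolist() for k,v in s.items()})
ims=[manip.camera(n) for n in("scene","side","wrist")]
for n,i in zip(("scene","side","wrist"),ims): cv2.imwrite(f"pics/{n}0.png",i)
cv2.imwrite("pics/all.png",np.vstack([np.hstack(ims[:2]),np.hstack([ims[2],ims[2]*0])])[:, :][::1,::1] if 0 else cv2.resize(np.hstack(ims[:2]),(800,300)))
for n in("scene","side","wrist"): print(n,manip.camera_info(n))
for n,i in zip(("scene","side","wrist"),ims):
    h=cv2.cvtColor(i,cv2.COLOR_BGR2HSV); m=cv2.inRange(h,(5,150,100),(18,255,255))
    c=cv2.connectedComponentsWithStats(m)
    print(n,[(c[2][k].tolist(),c[3][k].round(1).tolist()) for k in range(1,c[0]) if c[2][k][4]>40])
E
```

```text
{'clock': 0.0, 'joints': [-0.067, 0.3, 1.522, -0.0, 1.321, -0.067], 'qd': [-0.001, -0.0, 0.0, 0.001, -0.001, 0.001], 'effort': [-0.002, -53.181, -35.274, 0.071, 0.024, -0.0], 'eef_pos': [549.719, 0.008, 204.879], 'eef_rot': [-3.14, -0.0, 1.571], 'wrist_force': [0.303, 0.454, 0.705], 'moment': [-0.004, -0.005, 0.01], 'finger_force': 0.0, 'finger_gap': 93.728}
scene {'camera_matrix': array([[390.88452905,   0.        , 255.89006718],
       [  0.        , 390.88452905, 196.78421852],
       [  0.        ,   0.        ,   1.        ]]), 'D': array([0.04471708, 0.        , 0.        , 0.        , 0.        ]), 'R': array([[ 0.77806768,  0.62792967,  0.01774837],
       [ 0.47986494, -0.57589287, -0.66187389],
       [-0.4053891 ,  0.5234995 , -0.74940507]]), 't': array([-393.95966894, -212.26594612, 1328.99272641])}
side {'camera_matrix': array([[461.409599  ,   0.        , 258.04346393],
       [  0.        , 461.409599  , 188.52807626],
       [  0.        ,   0.        ,   1.        ]]), 'D': array([-0.09456392,  0.        ,  0.        ,  0.        ,  0.        ]), 'R': array([[ 0.754
[... 542 characters left out ...]
58266e+01],
       [ 9.99999685e-01,  7.48825275e-04,  2.64600931e-04,
         2.10847186e-01],
       [-5.47774445e-05, -2.67342042e-01,  9.63601696e-01,
        -1.79094939e+02],
       [ 0.00000000e+00,  0.00000000e+00,  0.00000000e+00,
         1.00000000e+00]])}
scene [([0, 0, 23, 7, 87], [7.9, 1.8]), ([0, 23, 58, 68, 2690], [23.7, 56.0]), ([271, 127, 14, 10, 64], [277.1, 131.3]), ([271, 137, 11, 7, 43], [275.6, 140.4]), ([310, 145, 76, 28, 792], [356.0, 158.1]), ([267, 170, 13, 16, 127], [272.8, 178.7])]
side [([173, 125, 60, 43, 773], [204.5, 143.0]), ([134, 165, 24, 27, 445], [146.6, 179.1]), ([221, 173, 16, 16, 158], [228.4, 181.5])]
wrist [([195, 98, 37, 37, 550], [213.2, 115.0])]
```

View pics/all.png

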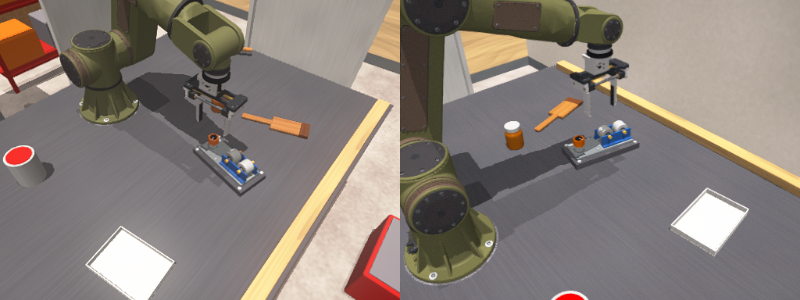

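View pics/wrist0.png

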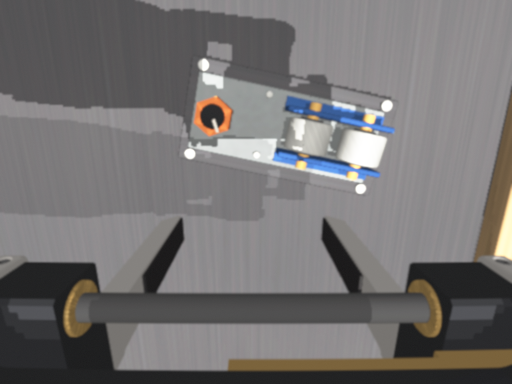

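The wrist picture shows the orange hex at (213,116), with its white line running from the centre toward (218,130). The rollers lie to the right and the rest is tilted slightly clockwise. The overview shows the paddle, jar and tray all clear of the bolt.

```bash
cat > h.py <<'E'
from cell import manip
import cv2,numpy as np
from scipy.spatial.transform import Rotation as Ro
def ray(n,px,s=None):
    i=manip.camera_info(n); u=cv2.undistortPoints(np.float32(px).reshape(-1,1,2),i["camera_matrix"],i["D"])[:,0]
    d=np.c_[u,np.ones(len(u))]
    if n=="wrist":
        s=s or manip.read_state(); T=np.eye(4); T[:3,:3]=Ro.from_euler("xyz",s["eef_rot"]).as_matrix(); T[:3,3]=s["eef_pos"]
        C=T@i["tool_from_camera"]; return C[:3,3],d@C[:3,:3].T
    return -i["R"].T@i["t"],d@i["R"]
def plane(n,px,z,s=None):
    o,d=ray(n,px,s); return o+d*((z-o[2])/d[:,2])[:,None]
def look(name=None,z=79.):
    """grip contour and white line in the wrist view -> centre, flat angle, line angle on plane z"""
    s=manip.read_state(); im=manip.camera("wrist")
    if name: cv2.imwrite(f"pics/{name}.png",im)
    h=cv2.cvtColor(im,cv2.COLOR_BGR2HSV); m=cv2.inRange(h,(4,150,90),(18,255,255))
    cs=[c for c in cv2.findContours(m,cv2.RETR_EXTERNAL,cv2.CHAIN_APPROX_NONE)[0]]
    c=max(cs,key=cv2.contourArea); return s,im,m,c
E
python3 - <<'E'
from h import *
s=manip.read_state(); im=cv2.imread("pics/wrist0.png")
h=cv2.cvtColor(im,cv2.COLOR_BGR2HSV); m=cv2.inRange(h,(4,150,90),(18,255,255))[:200,150:260]
c=max(cv2.findContours(m,0,2)[0],key=cv2.contourArea)+[150,0]
H=cv2.convexHull(c)[:,0]; P=plane("wrist",H,79,s)
print("hull ctr",cv2.minEnclosingCircle(P[:,:2].astype(np.float32)),P.min(0),P.max(0))
print("line",plane("wrist",[[213,116],[218,130]],79,s))
print("screws",plane("wrist",[[203,64],[387,105],[361,188],[190,153]],27,s).round(1))
E
```

```text
hull ctr ((508.9457092285156, 70.44952392578125), 20.06501579284668) [489.99819586  52.47746326  79.        ] [527.92141116  88.85788439  79.        ]
line [[509.09644711  70.94722271  79.        ]
 [513.86544673  56.63082958  79.        ]]
screws [[492.4 128.8  27. ]
 [712.8  83.3  27. ]
 [691.6 -20.8  27. ]
 [471.5  24.6  27. ]]
```

```bash
python3 -m inch '[{"dx":-0.008,"dy":0.014,"dz":-0.01,"wz":-7},{"dx":-0.016,"dy":0.028,"dz":-0.02,"wz":-14},{"dx":-0.024,"dy":0.042,"dz":-0.03,"wz":-21},{"dx":-0.032,"dy":0.056,"dz":-0.04,"wz":-28},{"dx":-0.041,"dy":0.071,"dz":-0.05,"wz":-35}]'
python3 -m inch '[{"dz":-0.01,"wz":-7},{"dz":-0.02,"wz":-14},{"dz":-0.03,"wz":-21},{"dz":-0.04,"wz":-28},{"dz":-0.05,"wz":-35}]'
python3 -m inch '[{"wz":-1},{"wz":-1},{"wz":-1},{"wz":-1},{"wz":-1}]'
python3 - <<'E'
from h import *
s,im,m,c=look("wrist1"); print(s["joints"].round(2) if hasattr(s["joints"],"round") else s["joints"])
H=cv2.convexHull(c)[:,0]; P=plane("wrist",H,79,s)
print(cv2.contourArea(c),cv2.boundingRect(c),cv2.minEnclosingCircle(P[:,:2].astype(np.float32)),P.min(0),P.max(0))
E
```

```text
[-0.07  0.3   1.52 -0.    1.32 -0.07]
460.5 (195, 98, 37, 37) ((508.9457092285156, 70.44955444335938), 20.065053939819336) [489.99818132  52.47751629  79.        ] [527.92139221  88.85793183  79.        ]validation failed for argument at $[0]...
validation failed for argument at $[0]...
validation failed for argument at $[0]...
```

View pics/wrist1.png

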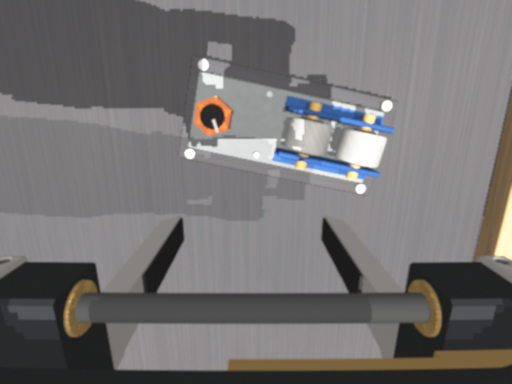

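The picture is unchanged (hex still at 213,116) because the move was refused. The rows probably need every key, so I'll give them all.

```bash
python3 -m inch '[{"gripper":1,"dx":-0.008,"dy":0.014,"dz":-0.01,"wx":0,"wy":0,"wz":-7},{"gripper":1,"dx":-0.016,"dy":0.028,"dz":-0.02,"wx":0,"wy":0,"wz":-14},{"gripper":1,"dx":-0.024,"dy":0.042,"dz":-0.03,"wx":0,"wy":0,"wz":-21},{"gripper":1,"dx":-0.032,"dy":0.056,"dz":-0.04,"wx":0,"wy":0,"wz":-28},{"gripper":1,"dx":-0.041,"dy":0.071,"dz":-0.05,"wx":0,"wy":0,"wz":-35}]'
```

```text
clock: 0.62
eef_pos: [508.5, 71.5, 154.9]
eef_rot: [-3.141, 0.0, 0.954]
wrist_force: [0.7, 1.2, 0.3]
finger_gap: 94.0
finger_force: 0.0
```

```bash
python3 -m inch '[{"gripper":1,"dx":0,"dy":0,"dz":-0.01,"wx":0,"wy":0,"wz":-7},{"gripper":1,"dx":0,"dy":0,"dz":-0.02,"wx":0,"wy":0,"wz":-14},{"gripper":1,"dx":0,"dy":0,"dz":-0.03,"wx":0,"wy":0,"wz":-21},{"gripper":1,"dx":0,"dy":0,"dz":-0.04,"wx":0,"wy":0,"wz":-28},{"gripper":1,"dx":0,"dy":0,"dz":-0.05,"wx":0,"wy":0,"wz":-35}]'
python3 - <<'E'
from h import *
s,im,m,c=look("wrist2"); print(np.round(s["joints"],2),np.round(s["eef_pos"],1),np.round(s["eef_rot"],3))
H=cv2.convexHull(c)[:,0]; P=plane("wrist",H,79,s)
print(cv2.contourArea(c),cv2.boundingRect(c),cv2.minEnclosingCircle(P[:,:2].astype(np.float32)),P.min(0),P.max(0))
E
```

```text
clock: 1.03
eef_pos: [508.9, 71.0, 104.9]
eef_rot: [-3.142, 0.0, 0.343]
wrist_force: [0.4, -0.3, -0.2]
finger_gap: 93.4
finger_force: 0.0
[0.07 0.33 1.73 0.   1.08 1.3 ] [508.9  71.  104.9] [-3.142  0.     0.343]
1951.0 (0, 212, 52, 50) ((427.3476257324219, 237.139892578125), 24.90898895263672) [407.53422583 213.55648927  79.        ] [451.59156959 255.67129877  79.        ]
```

View pics/wrist2.png

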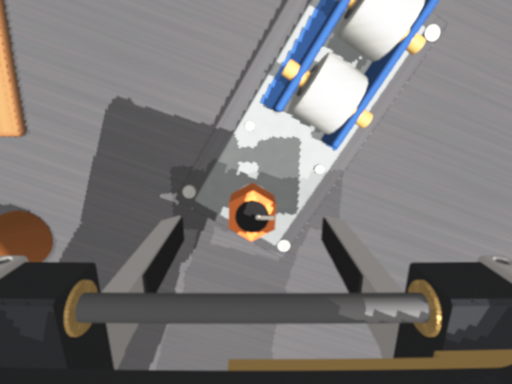

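The hex sits midway between the fingers at (252,211), with its flats facing them. The white line points right toward (274,218). The jar and paddle stay well to the left.

```bash
cat >> h.py <<'E'
def grip(name=None,z=79.):
    s=manip.read_state(); im=manip.camera("wrist")
    if name: cv2.imwrite(f"pics/{name}.png",im)
    h=cv2.cvtColor(im,cv2.COLOR_BGR2HSV); m=cv2.inRange(h,(3,140,80),(18,255,255)); k=np.zeros_like(m); k[130:300,190:330]=255; m&=k
    m=cv2.morphologyEx(m,cv2.MORPH_OPEN,np.ones((3,3),np.uint8))
    c=max(cv2.findContours(m,0,1)[0],key=cv2.contourArea); H=cv2.convexHull(c)[:,0]
    P=plane("wrist",H,z,s)[:,:2]
    # white line: bright grey pixels within the dark disc
    (x,y),r=cv2.minEnclosingCircle(H.astype(np.float32)); d=np.zeros_like(m); cv2.fillConvexPoly(d,H,255)
    d=cv2.erode(d,np.ones((5,5),np.uint8)); w=cv2.inRange(h,(0,0,110),(179,80,255))&d
    q=np.argwhere(w)[:,::-1].astype(np.float32); a=np.nan
    if len(q)>8:
        L=plane("wrist",q,z,s)[:,:2]; v=L.mean(0)-(P.min(0)+P.max(0))/2
        u=np.linalg.svd(L-L.mean(0))[2][0]; u=u*np.sign(u@v); a=np.degrees(np.arctan2(u[1],u[0]))
    return s,im,P,cv2.boundingRect(c),cv2.contourArea(H),a,len(q)
E
python3 - <<'E'
from h import *
s,im,P,b,A,a,n=grip()
print("ctr",cv2.minEnclosingCircle(P.astype(np.float32)),b,A,"line",a,n,"fingers",90-0-90+np.degrees(s["eef_rot"][2])-90)
t=np.radians(np.arange(0,60,.5)); # flat directions: minimise sum of widths
w=[sum(np.ptp(P@[np.cos(x+k),np.sin(x+k)]) for k in np.radians([0,60,120])) for x in t]; print("flat dir",np.degrees(t[np.argmin(w)])-60,min(w)/3)
E
```

```text
ctr ((511.0706787109375, 73.39961242675781), 21.630123138427734) (229, 184, 47, 54) 1794.5 line -67.5939258496353 69 fingers -70.88543569036528
flat dir -11.999999999999993 37.16435726625322
```

```bash
python3 -m inch '[{"gripper":1,"dx":0,"dy":0,"dz":-0.012,"wx":0,"wy":0,"wz":-0.5},{"gripper":0.7,"dx":0,"dy":0,"dz":-0.024,"wx":0,"wy":0,"wz":-1},{"gripper":0.7,"dx":0,"dy":0,"dz":-0.036,"wx":0,"wy":0,"wz":-1},{"gripper":0.7,"dx":0,"dy":0,"dz":-0.048,"wx":0,"wy":0,"wz":-1},{"gripper":0.6,"dx":0,"dy":0,"dz":-0.06,"wx":0,"wy":0,"wz":-1}]' 5
python3 -m inch '[{"gripper":0.5,"dx":0,"dy":0,"dz":0,"wx":0,"wy":0,"wz":0},{"gripper":0.42,"dx":0,"dy":0,"dz":0,"wx":0,"wy":0,"wz":0},{"gripper":0.42,"dx":0,"dy":0,"dz":0,"wx":0,"wy":0,"wz":0},{"gripper":0.42,"dx":0,"dy":0,"dz":0,"wx":0,"wy":0,"wz":0},{"gripper":0.42,"dx":0,"dy":0,"dz":0,"wx":0,"wy":0,"wz":0}]' 5
python3 - <<'E'
from h import *
s,im,P,b,A,a,n=grip("w3"); print(b,A,a,n,np.round(s["moment"],3),s["finger_gap"])
cv2.imwrite("pics/w3c.png",cv2.resize(im[120:340,130:390],None,fx=2.5,fy=2.5))
E
```

```text
clock: 1.55
eef_pos: [509.3, 71.0, 45.5]
eef_rot: [3.141, -0.001, 0.337]
wrist_force: [-0.4, -0.5, 0.2]
finger_gap: 70.6
finger_force: 0.0
clock: 1.97
eef_pos: [509.4, 71.0, 46.2]
eef_rot: [3.141, -0.001, 0.332]
wrist_force: [0.4, -0.3, 0.0]
finger_gap: 40.4
finger_force: 0.0
(219, 208, 66, 77) 3850.5 -72.63814130789177 141 [0.002 0.097 0.029] 40.37323969228905
```

View pics/w3c.png

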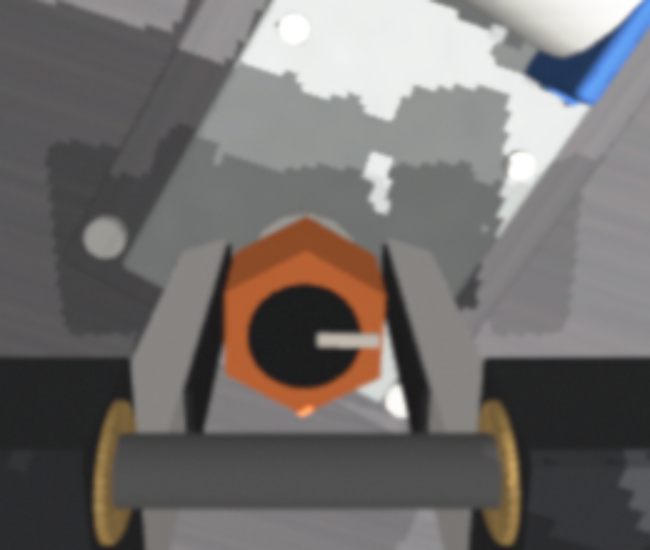

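The crop shows the hex between the pads with a small gap on the right. The black disc is at full-image (251,254) and the white line points right (angle −72.6°). A drop should show as the disc shrinking about 5% in area and moving up about 3 px.

```bash
cat > chk.py <<'E'
from h import *
import json,os,sys
def disc(im):
    g=cv2.cvtColor(im,cv2.COLOR_BGR2HSV); m=cv2.inRange(g,(0,0,0),(179,255,60)); k=np.zeros_like(m); cv2.circle(k,(252,254),28,255,-1); m&=k
    c=[c for c in cv2.findContours(m,0,1)[0] if cv2.contourArea(c)>150]; c=min(c,key=lambda c:np.hypot(*(cv2.minEnclosingCircle(c)[0]-np.array([252,253]))))
    H=cv2.convexHull(c); return cv2.contourArea(H),H[:,0].mean(0),cv2.fitEllipse(H)
s,im,P,b,A,a,n=grip("last"); ar,_,e=disc(im)
f=np.degrees(s["eef_rot"][2])-90
L=json.load(open("log.json")) if os.path.exists("log.json") else []
L.append([ar,e[0][0],e[0][1],a,f]); json.dump(L,open("log.json","w"))
drop=len(L)>1 and L[-2][2]-e[0][1]>1.7
print("t%.2f area %.0f ctr %.1f %.1f ax %.1f %.1f line %.1f finger %.1f hexbox %s hexA %.0f F %s M %s gap %.1f q6 %.2f"%(s["clock"],ar,*e[0],*e[1],a,f,b,A,np.round(s["wrist_force"],1),np.round(s["moment"],2),s["finger_gap"],s["joints"][5]),"DROP" if drop else "")
sys.exit(drop)
E
python3 chk.py && python3 -m inch '[{"gripper":0.42,"dx":0,"dy":0,"dz":0,"wx":0,"wy":0,"wz":6},{"gripper":0.42,"dx":0,"dy":0,"dz":0,"wx":0,"wy":0,"wz":12},{"gripper":0.42,"dx":0,"dy":0,"dz":0,"wx":0,"wy":0,"wz":18},{"gripper":0.42,"dx":0,"dy":0,"dz":0,"wx":0,"wy":0,"wz":24},{"gripper":0.42,"dx":0,"dy":0,"dz":0,"wx":0,"wy":0,"wz":24}]' 5 | tail -3; python3 chk.py
```

```text
t2.02 area 1307 ctr 251.1 254.1 ax 39.7 42.9 line -72.4 finger -71.0 hexbox (219, 208, 66, 77) hexA 3864 F [0.5 0.7 0.4] M [-0.01  0.05  0.07] gap 39.8 q6 1.31 
wrist_force: [-1.5, 2.1, 0.6]
finger_gap: 39.5
finger_force: 0.6
t2.48 area 1312 ctr 250.8 253.7 ax 39.4 43.2 line -48.2 finger -46.7 hexbox (218, 208, 68, 73) hexA 3441 F [-1.5  2.1  0.6] M [ 0.17  0.28 -0.02] gap 39.5 q6 0.88
```

```bash
python3 - <<'E'
import cv2
im=cv2.imread("pics/last.png"); cv2.imwrite("pics/w4c.png",cv2.resize(im[180:320,170:340],None,fx=4,fy=4))
E
```

```text
(no output)
```

View pics/w4c.png

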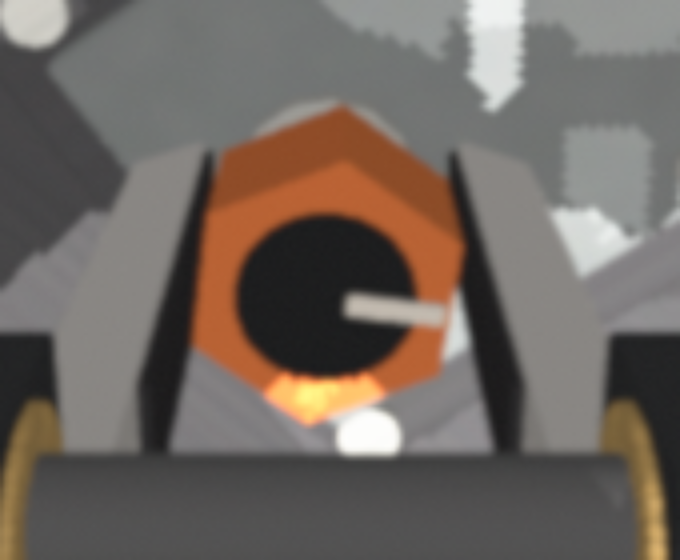

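The crop shows the hex rotated about 8° clockwise inside the fingers, so it is being driven at its corners. The disc centre is at about full-image (251,253), and there is no drop yet. I'll restrict the line fit to the disc and continue.

```bash
sed -i 's/^f=np.deg/yy,xx=np.mgrid[:384,:512]; w=(np.hypot(xx-e[0][0],yy-e[0][1])<23)\&(cv2.inRange(cv2.cvtColor(im,cv2.COLOR_BGR2HSV),(0,0,95),(179,90,255))>0)\nL0=plane("wrist",np.argwhere(w)[:,::-1].astype(np.float32),79.,s)[:,:2]; u=np.linalg.svd(L0-L0.mean(0))[2][0]; u=u*np.sign(u@(L0.mean(0)-plane("wrist",[e[0]],79.,s)[0,:2])); a=np.degrees(np.arctan2(u[1],u[0]))\n&/' chk.py
M='x'; python3 -m inch '[{"gripper":0.42,"dx":0,"dy":0,"dz":0,"wx":0,"wy":0,"wz":4},{"gripper":0.42,"dx":0,"dy":0,"dz":0,"wx":0,"wy":0,"wz":8},{"gripper":0.42,"dx":0,"dy":0,"dz":0,"wx":0,"wy":0,"wz":12},{"gripper":0.42,"dx":0,"dy":0,"dz":0,"wx":0,"wy":0,"wz":15},{"gripper":0.42,"dx":0,"dy":0,"dz":0,"wx":0,"wy":0,"wz":15}]' 5 >/dev/null; python3 chk.py &&
python3 -m inch '[{"gripper":0.42,"dx":0,"dy":0,"dz":0,"wx":0,"wy":0,"wz":4},{"gripper":0.42,"dx":0,"dy":0,"dz":0,"wx":0,"wy":0,"wz":8},{"gripper":0.42,"dx":0,"dy":0,"dz":0,"wx":0,"wy":0,"wz":12},{"gripper":0.42,"dx":0,"dy":0,"dz":0,"wx":0,"wy":0,"wz":12},{"gripper":0.42,"dx":0,"dy":0,"dz":0,"wx":0,"wy":0,"wz":12}]' 5 >/dev/null; python3 chk.py
```

```text
t2.95 area 1280 ctr 250.6 253.1 ax 38.6 43.2 line -28.6 finger -32.1 hexbox (217, 207, 69, 67) hexA 3165 F [-2.3  1.7  2. ] M [ 0.32  0.47 -0.01] gap 39.3 q6 0.63 
t3.42 area 1253 ctr 250.3 252.3 ax 38.1 43.1 line 17.8 finger -20.3 hexbox (217, 207, 69, 64) hexA 3100 F [-2.7  0.9  1.9] M [ 0.17  0.57 -0.02] gap 39.6 q6 0.42
```

```bash
python3 - <<'E'
import cv2
im=cv2.imread("pics/last.png"); cv2.imwrite("pics/w5c.png",cv2.resize(im[180:320,170:340],None,fx=4,fy=4))
E
```

```text
(no output)
```

View pics/w5c.png

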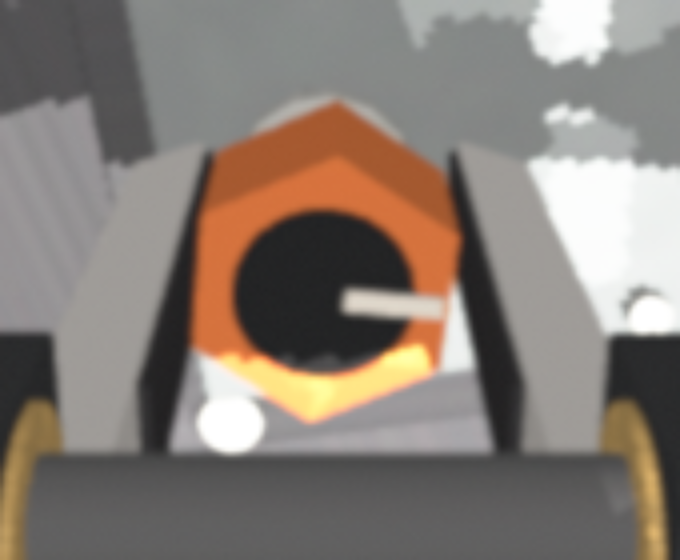

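The crop shows the same 6° lag and no drop. Glare at the bottom of the disc caused the slow drift, so I'll fit only the upper disc edge and limit the line fit to its own sector.

```bash
rm log.json; cat > chk.py <<'E'
from h import *
import json,os,sys
s=manip.read_state(); im=manip.camera("wrist"); cv2.imwrite("pics/last.png",im)
def prof(v): # subpixel 50% crossing of red channel scanning from the disc outward
    v=v.astype(float); lo,hi=v[:6].mean(),v.max(); i=np.argmax(v>(lo+hi)/2); return i-1+((lo+hi)/2-v[i-1])/(v[i]-v[i-1])
r=cv2.GaussianBlur(im[:,:,2],(3,3),0); pts=[]
for t in np.radians(np.arange(185,356,10)):
    q=np.arange(8,29,.5); x,y=250.5+q*np.cos(t),252.5+q*np.sin(t)
    v=cv2.remap(r,x.astype(np.float32)[None],y.astype(np.float32)[None],1)[0]; d=8+.5*prof(v); pts.append((250.5+d*np.cos(t),252.5+d*np.sin(t)))
pts=np.float32(pts); top=pts[:,1].min(); wd=np.ptp(pts[:,0]); cx=(pts[:,0].min()+pts[:,0].max())/2
cy=top+wd*.46
g=cv2.cvtColor(im,cv2.COLOR_BGR2HSV); w=np.argwhere(cv2.inRange(g,(0,0,95),(179,90,255))>0)[:,::-1]
w=w[(w[:,0]>cx+5)&(w[:,0]<cx+24)&(abs(w[:,1]-cy)<10)].astype(np.float32)
l=plane("wrist",w,79.,s)[:,:2]; u=np.linalg.svd(l-l.mean(0))[2][0]; f=np.degrees(s["eef_rot"][2])-90; a=np.degrees(np.arctan2(u[1],u[0])); a=(a-f+90)%180-90
L=json.load(open("log.json")) if os.path.exists("log.json") else []
drop=len(L)>0 and L[-1]-top>1.7
L.append(float(top)); json.dump(L,open("log.json","w"))
print("t%.2f top %.2f w %.2f cx %.1f finger %.1f lag %.1f bolt %.1f F %s M %s gap %.1f q6 %.2f"%(s["clock"],top,wd,cx,f,a,f+a,np.round(s["wrist_force"],1),np.round(s["moment"],2),s["finger_gap"],s["joints"][5]),"DROP" if drop else "")
sys.exit(drop)
E
python3 chk.py && python3 -m inch '[{"gripper":0.42,"dx":0,"dy":0,"dz":0,"wx":0,"wy":0,"wz":4},{"gripper":0.42,"dx":0,"dy":0,"dz":0,"wx":0,"wy":0,"wz":8},{"gripper":0.42,"dx":0,"dy":0,"dz":0,"wx":0,"wy":0,"wz":12},{"gripper":0.42,"dx":0,"dy":0,"dz":0,"wx":0,"wy":0,"wz":12},{"gripper":0.42,"dx":0,"dy":0,"dz":0,"wx":0,"wy":0,"wz":12}]' 5 >/dev/null; python3 chk.py &&
python3 -m inch '[{"gripper":0.42,"dx":0,"dy":0,"dz":0,"wx":0,"wy":0,"wz":4},{"gripper":0.42,"dx":0,"dy":0,"dz":0,"wx":0,"wy":0,"wz":8},{"gripper":0.42,"dx":0,"dy":0,"dz":0,"wx":0,"wy":0,"wz":12},{"gripper":0.42,"dx":0,"dy":0,"dz":0,"wx":0,"wy":0,"wz":12},{"gripper":0.42,"dx":0,"dy":0,"dz":0,"wx":0,"wy":0,"wz":12}]' 5 >/dev/null; python3 chk.py
```

```text
t3.47 top 232.06 w 45.62 cx 250.8 finger -20.3 lag -6.1 bolt -26.4 F [-2.7  2.5  1.4] M [ 0.17  0.6  -0.05] gap 39.2 q6 0.42 
t3.93 top 231.59 w 46.23 cx 250.8 finger -8.2 lag -6.6 bolt -14.8 F [-1.  -0.6 -0.9] M [-0.09  0.26 -0.01] gap 39.7 q6 0.21 
t3.98 top 231.60 w 46.16 cx 250.8 finger -8.2 lag -6.6 bolt -14.8 F [-1.6 -0.6 -0.6] M [-0.07  0.28  0.05] gap 39.4 q6 0.21 False
False
```

```bash
sed -i 's/sys.exit(drop)/sys.exit(int(drop))/' chk.py
python3 -m inch '[{"gripper":0.42,"dx":0,"dy":0,"dz":0,"wx":0,"wy":0,"wz":4},{"gripper":0.42,"dx":0,"dy":0,"dz":0,"wx":0,"wy":0,"wz":8},{"gripper":0.42,"dx":0,"dy":0,"dz":0,"wx":0,"wy":0,"wz":12},{"gripper":0.42,"dx":0,"dy":0,"dz":0,"wx":0,"wy":0,"wz":12},{"gripper":0.42,"dx":0,"dy":0,"dz":0,"wx":0,"wy":0,"wz":12}]' 5 >/dev/null; python3 chk.py &&
python3 -m inch '[{"gripper":0.42,"dx":0,"dy":0,"dz":0,"wx":0,"wy":0,"wz":4},{"gripper":0.42,"dx":0,"dy":0,"dz":0,"wx":0,"wy":0,"wz":8},{"gripper":0.42,"dx":0,"dy":0,"dz":0,"wx":0,"wy":0,"wz":12},{"gripper":0.42,"dx":0,"dy":0,"dz":0,"wx":0,"wy":0,"wz":12},{"gripper":0.42,"dx":0,"dy":0,"dz":0,"wx":0,"wy":0,"wz":12}]' 5 >/dev/null && python3 chk.py &&
python3 -m inch '[{"gripper":0.42,"dx":0,"dy":0,"dz":0,"wx":0,"wy":0,"wz":4},{"gripper":0.42,"dx":0,"dy":0,"dz":0,"wx":0,"wy":0,"wz":8},{"gripper":0.42,"dx":0,"dy":0,"dz":0,"wx":0,"wy":0,"wz":12},{"gripper":0.42,"dx":0,"dy":0,"dz":0,"wx":0,"wy":0,"wz":12},{"gripper":0.42,"dx":0,"dy":0,"dz":0,"wx":0,"wy":0,"wz":12}]' 5 >/dev/null && python3 chk.py
```

```text
t4.45 top 229.10 w 43.92 cx 250.5 finger 3.8 lag -6.1 bolt -2.3 F [-3.9 -0.4 -2.6] M [-0.12  0.45 -0.01] gap 39.3 q6 0.00 DROP
```

```bash
python3 chk.py; python3 - <<'E'
import cv2
im=cv2.imread("pics/last.png"); cv2.imwrite("pics/w6c.png",cv2.resize(im[180:320,170:340],None,fx=4,fy=4))
E
```

```text
t4.50 top 229.07 w 43.95 cx 250.4 finger 3.8 lag -6.1 bolt -2.3 F [-3.1 -1.  -2.2] M [-0.21  0.51  0.04] gap 39.4 q6 0.00
```

View pics/w6c.png

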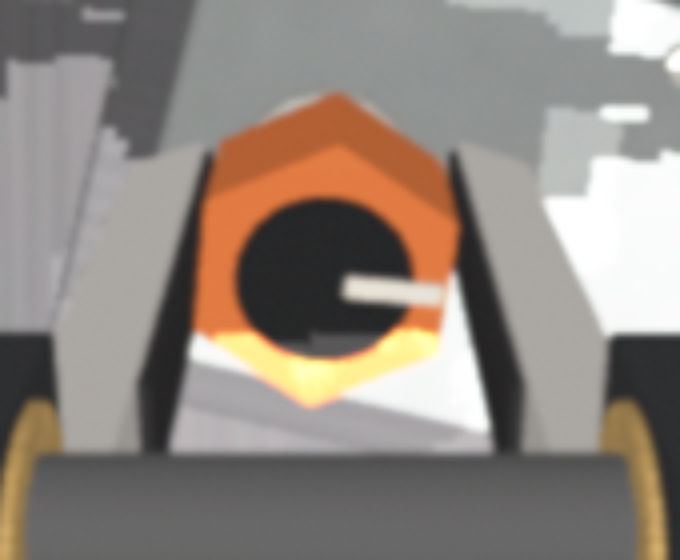

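The drop is confirmed: the disc top moved from 210 to 198 in the ×4 crop and the hex apex from 100 to 92, about 3 px each. The bolt line is at −2.3°, so the target is −362.3°. Now I'll turn forward.

```bash
python3 -m inch '[{"gripper":0.42,"dx":0,"dy":0,"dz":0,"wx":0,"wy":0,"wz":-5},{"gripper":0.42,"dx":0,"dy":0,"dz":0,"wx":0,"wy":0,"wz":-11},{"gripper":0.42,"dx":0,"dy":0,"dz":0,"wx":0,"wy":0,"wz":-18},{"gripper":0.42,"dx":0,"dy":0,"dz":0,"wx":0,"wy":0,"wz":-24},{"gripper":0.42,"dx":0,"dy":0,"dz":0,"wx":0,"wy":0,"wz":-30}]' 5 >/dev/null; python3 chk.py
python3 -m inch '[{"gripper":0.42,"dx":0,"dy":0,"dz":0,"wx":0,"wy":0,"wz":-6},{"gripper":0.42,"dx":0,"dy":0,"dz":0,"wx":0,"wy":0,"wz":-12},{"gripper":0.42,"dx":0,"dy":0,"dz":0,"wx":0,"wy":0,"wz":-18},{"gripper":0.42,"dx":0,"dy":0,"dz":0,"wx":0,"wy":0,"wz":-24},{"gripper":0.42,"dx":0,"dy":0,"dz":0,"wx":0,"wy":0,"wz":-30}]' 5; python3 chk.py
```

```text
t4.97 top 229.82 w 44.32 cx 250.1 finger -26.4 lag 6.9 bolt -19.5 F [-2.6  0.5  0.1] M [-0.05  0.44  0.04] gap 39.7 q6 0.53 
clock: 5.43
eef_pos: [509.0, 71.1, 45.5]
eef_rot: [-3.142, -0.0, 0.589]
wrist_force: [-3.2, 1.0, -0.8]
finger_gap: 39.3
finger_force: 1.0
t5.43 top 230.59 w 45.24 cx 251.5 finger -56.2 lag 7.6 bolt -48.6 F [-3.2  1.  -0.8] M [0.17 0.42 0.05] gap 39.3 q6 1.05
```

```bash
python3 -m inch '[{"gripper":0.42,"dx":0,"dy":0,"dz":0,"wx":0,"wy":0,"wz":-7},{"gripper":0.42,"dx":0,"dy":0,"dz":0,"wx":0,"wy":0,"wz":-14},{"gripper":0.42,"dx":0,"dy":0,"dz":0,"wx":0,"wy":0,"wz":-21},{"gripper":0.42,"dx":0,"dy":0,"dz":0,"wx":0,"wy":0,"wz":-28},{"gripper":0.42,"dx":0,"dy":0,"dz":0,"wx":0,"wy":0,"wz":-35}]' 5 >/dev/null; python3 chk.py
python3 -m inch '[{"gripper":0.42,"dx":0,"dy":0,"dz":0,"wx":0,"wy":0,"wz":-7},{"gripper":0.42,"dx":0,"dy":0,"dz":0,"wx":0,"wy":0,"wz":-14},{"gripper":0.42,"dx":0,"dy":0,"dz":0,"wx":0,"wy":0,"wz":-21},{"gripper":0.42,"dx":0,"dy":0,"dz":0,"wx":0,"wy":0,"wz":-28},{"gripper":0.42,"dx":0,"dy":0,"dz":0,"wx":0,"wy":0,"wz":-34}]' 5; python3 chk.py
```

```text
t5.90 top 230.92 w 42.88 cx 251.7 finger -91.1 lag 14.5 bolt -76.7 F [-1.   0.4 -1. ] M [0.06 0.27 0.01] gap 39.7 q6 1.66 
clock: 6.37
eef_pos: [509.0, 70.6, 45.4]
eef_rot: [3.141, -0.0, -0.611]
wrist_force: [-1.8, -3.7, -1.6]
finger_gap: 39.8
finger_force: 2.1
t6.37 top 230.65 w 42.81 cx 252.2 finger -125.0 lag 14.2 bolt -110.8 F [-1.8 -3.7 -1.6] M [-0.6   0.4   0.02] gap 39.8 q6 2.25
```

```bash
python3 - <<'E'
import cv2
im=cv2.imread("pics/last.png"); cv2.imwrite("pics/w7c.png",cv2.resize(im[180:320,170:340],None,fx=4,fy=4))
E
```

```text
(no output)
```

View pics/w7c.png

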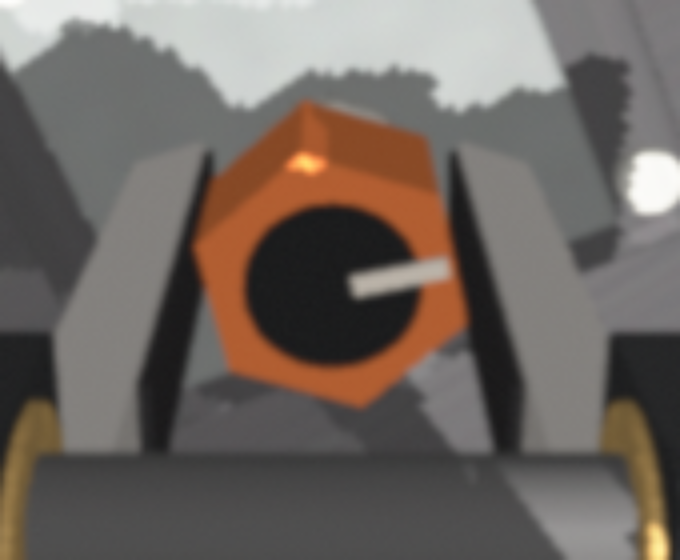

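The crop confirms the lag: the bolt trails the fingers by about 14° (hex tilted, line rising to the right). The bolt is at −110.8°. I'll open to 56 mm, turn the fingers back +254°, and re-grasp aligned with a slightly smaller gap.

```bash
python3 -m inch '[{"gripper":0.6,"dx":0,"dy":0,"dz":0,"wx":0,"wy":0,"wz":0},{"gripper":0.6,"dx":0,"dy":0,"dz":0,"wx":0,"wy":0,"wz":3},{"gripper":0.6,"dx":0,"dy":0,"dz":0,"wx":0,"wy":0,"wz":9},{"gripper":0.6,"dx":0,"dy":0,"dz":0,"wx":0,"wy":0,"wz":9},{"gripper":0.6,"dx":0,"dy":0,"dz":0,"wx":0,"wy":0,"wz":9}]' 5
for i in 1; do
python3 -m inch '[{"gripper":0.6,"dx":0,"dy":0,"dz":0,"wx":0,"wy":0,"wz":7},{"gripper":0.6,"dx":0,"dy":0,"dz":0,"wx":0,"wy":0,"wz":14},{"gripper":0.6,"dx":0,"dy":0,"dz":0,"wx":0,"wy":0,"wz":21},{"gripper":0.6,"dx":0,"dy":0,"dz":0,"wx":0,"wy":0,"wz":28},{"gripper":0.6,"dx":0,"dy":0,"dz":0,"wx":0,"wy":0,"wz":35}]' 5
done
python3 -m inch '[{"gripper":0.6,"dx":0,"dy":0,"dz":0,"wx":0,"wy":0,"wz":7},{"gripper":0.6,"dx":0,"dy":0,"dz":0,"wx":0,"wy":0,"wz":14},{"gripper":0.6,"dx":0,"dy":0,"dz":0,"wx":0,"wy":0,"wz":21},{"gripper":0.6,"dx":0,"dy":0,"dz":0,"wx":0,"wy":0,"wz":28},{"gripper":0.6,"dx":0,"dy":0,"dz":0,"wx":0,"wy":0,"wz":35}]' 5 
python3 -m inch '[{"gripper":0.6,"dx":0,"dy":0,"dz":0,"wx":0,"wy":0,"wz":7},{"gripper":0.6,"dx":0,"dy":0,"dz":0,"wx":0,"wy":0,"wz":14},{"gripper":0.6,"dx":0,"dy":0,"dz":0,"wx":0,"wy":0,"wz":21},{"gripper":0.6,"dx":0,"dy":0,"dz":0,"wx":0,"wy":0,"wz":28},{"gripper":0.6,"dx":0,"dy":0,"dz":0,"wx":0,"wy":0,"wz":35}]' 5
```

```text
clock: 6.83
eef_pos: [509.3, 71.1, 45.7]
eef_rot: [-3.141, -0.001, -0.452]
wrist_force: [0.2, 0.1, -0.6]
finger_gap: 56.5
finger_force: 0.0
clock: 7.25
eef_pos: [509.2, 71.1, 45.6]
eef_rot: [-3.142, -0.001, 0.163]
wrist_force: [0.1, -0.4, 0.3]
finger_gap: 56.7
finger_force: 0.0
clock: 7.67
eef_pos: [509.2, 71.1, 45.6]
eef_rot: [3.141, -0.0, 0.774]
wrist_force: [-0.3, 0.8, 0.1]
finger_gap: 56.7
finger_force: 0.0
clock: 8.08
eef_pos: [509.2, 71.1, 45.6]
eef_rot: [3.141, -0.0, 1.385]
wrist_force: [-0.0, -1.0, 1.0]
finger_gap: 56.6
finger_force: 0.0
```

```bash

python3 -m inch '[{"gripper":0.6,"dx":0,"dy":0,"dz":0,"wx":0,"wy":0,"wz":7},{"gripper":0.6,"dx":0,"dy":0,"dz":0,"wx":0,"wy":0,"wz":14},{"gripper":0.6,"dx":0,"dy":0,"dz":0,"wx":0,"wy":0,"wz":21},{"gripper":0.6,"dx":0,"dy":0,"dz":0,"wx":0,"wy":0,"wz":28},{"gripper":0.6,"dx":0,"dy":0,"dz":0,"wx":0,"wy":0,"wz":35}]' 5 >/dev/null
python3 -m inch '[{"gripper":0.6,"dx":0,"dy":0,"dz":0,"wx":0,"wy":0,"wz":7},{"gripper":0.6,"dx":0,"dy":0,"dz":0,"wx":0,"wy":0,"wz":14},{"gripper":0.6,"dx":0,"dy":0,"dz":0,"wx":0,"wy":0,"wz":21},{"gripper":0.6,"dx":0,"dy":0,"dz":0,"wx":0,"wy":0,"wz":28},{"gripper":0.6,"dx":0,"dy":0,"dz":0,"wx":0,"wy":0,"wz":35}]' 5 >/dev/null
python3 -m inch '[{"gripper":0.6,"dx":0,"dy":0,"dz":0,"wx":0,"wy":0,"wz":7},{"gripper":0.6,"dx":0,"dy":0,"dz":0,"wx":0,"wy":0,"wz":14},{"gripper":0.6,"dx":0,"dy":0,"dz":0,"wx":0,"wy":0,"wz":21},{"gripper":0.6,"dx":0,"dy":0,"dz":0,"wx":0,"wy":0,"wz":28},{"gripper":0.6,"dx":0,"dy":0,"dz":0,"wx":0,"wy":0,"wz":35}]' 5 >/dev/null
python3 -m inch '[{"gripper":0.6,"dx":0,"dy":0,"dz":0,"wx":0,"wy":0,"wz":7},{"gripper":0.6,"dx":0,"dy":0,"dz":0,"wx":0,"wy":0,"wz":14},{"gripper":0.6,"dx":0,"dy":0,"dz":0,"wx":0,"wy":0,"wz":21},{"gripper":0.6,"dx":0,"dy":0,"dz":0,"wx":0,"wy":0,"wz":28},{"gripper":0.6,"dx":0,"dy":0,"dz":0,"wx":0,"wy":0,"wz":35}]' 5
python3 - <<'E'
from h import *
s,im,P,b,A,a,n=grip("w8"); print(b,A,"line",a,n,np.round(s["joints"],2),np.degrees(s["eef_rot"][2])-90)
t=np.radians(np.arange(0,60,.5))
w=[sum(np.ptp(P@[np.cos(x+k),np.sin(x+k)]) for k in np.radians([0,60,120])) for x in t]; print("flat dir",np.degrees(t[np.argmin(w)]))
E
```

```text
clock: 9.75
eef_pos: [509.2, 71.1, 45.6]
eef_rot: [-3.141, 0.001, -2.455]
wrist_force: [-0.8, -0.1, 0.9]
finger_gap: 56.3
finger_force: 0.0
(224, 202, 62, 75) 3607.5 line -114.20897323028936 159 [ 0.07  0.42  1.77  0.    0.95 -2.19] -230.66892187684005
flat dir 6.5
```

```bash
python3 - <<'E'
t=open("chk.py").read()
t=t.replace("np.arange(185,356,10)","[k for k in range(185,356,10) if abs(k-240)>16]")
a=t.index("w=w[(w[:,0]"); b=t.index("l=plane")
t=t[:a]+"""d=w-[cx,cy]; th=np.radians(120); al=d[:,0]*np.cos(th)-d[:,1]*np.sin(th); ac=d[:,0]*np.sin(th)+d[:,1]*np.cos(th)
w=w[(al>5)&(al<24)&(abs(ac)<10)].astype(np.float32)
"""+t[b:]
t=t.replace("a=(a-f+90)%180-90","a=(a-f-120+90)%180-90").replace("bolt %.1f F","bolt %.1f n%d F").replace("f+a,np.round(s[\"wrist","f+a+120,len(w),np.round(s[\"wrist")
open("chk.py","w").write(t)
E
rm log.json; python3 -m inch '[{"gripper":0.41,"dx":0,"dy":0,"dz":0,"wx":0,"wy":0,"wz":-1},{"gripper":0.41,"dx":0,"dy":0,"dz":0,"wx":0,"wy":0,"wz":-2},{"gripper":0.41,"dx":0,"dy":0,"dz":0,"wx":0,"wy":0,"wz":-2},{"gripper":0.41,"dx":0,"dy":0,"dz":0,"wx":0,"wy":0,"wz":-2},{"gripper":0.41,"dx":0,"dy":0,"dz":0,"wx":0,"wy":0,"wz":-2}]' 5; python3 chk.py
python3 -m inch '[{"gripper":0.41,"dx":0,"dy":0,"dz":0,"wx":0,"wy":0,"wz":-5},{"gripper":0.41,"dx":0,"dy":0,"dz":0,"wx":0,"wy":0,"wz":-11},{"gripper":0.41,"dx":0,"dy":0,"dz":0,"wx":0,"wy":0,"wz":-17},{"gripper":0.41,"dx":0,"dy":0,"dz":0,"wx":0,"wy":0,"wz":-24},{"gripper":0.41,"dx":0,"dy":0,"dz":0,"wx":0,"wy":0,"wz":-30}]' 5; python3 chk.py
```

```text
clock: 10.22
eef_pos: [509.0, 71.0, 45.5]
eef_rot: [-3.142, 0.0, -2.497]
wrist_force: [0.3, -1.3, 0.5]
finger_gap: 38.4
finger_force: 0.0
t10.22 top 225.90 w 43.88 cx 253.7 finger -233.1 lag -2.3 bolt -115.4 n132 F [ 0.3 -1.3  0.5] M [ 0.17 -0.04  0.04] gap 38.4 q6 -2.15 
clock: 10.68
eef_pos: [508.6, 71.2, 45.3]
eef_rot: [3.141, -0.001, -3.026]
wrist_force: [-2.5, 1.3, -0.6]
finger_gap: 38.4
finger_force: 1.0
t10.68 top 226.04 w 43.94 cx 252.5 finger -263.4 lag 9.2 bolt -134.2 n134 F [-2.5  1.3 -0.6] M [0.47 0.26 0.07] gap 38.4 q6 -1.62
```

```bash

python3 -m inch '[{"gripper":0.41,"dx":0,"dy":0,"dz":0,"wx":0,"wy":0,"wz":-7},{"gripper":0.41,"dx":0,"dy":0,"dz":0,"wx":0,"wy":0,"wz":-14},{"gripper":0.41,"dx":0,"dy":0,"dz":0,"wx":0,"wy":0,"wz":-21},{"gripper":0.41,"dx":0,"dy":0,"dz":0,"wx":0,"wy":0,"wz":-28},{"gripper":0.41,"dx":0,"dy":0,"dz":0,"wx":0,"wy":0,"wz":-35}]' 5 >/dev/null; python3 chk.py
python3 -m inch '[{"gripper":0.41,"dx":0,"dy":0,"dz":0,"wx":0,"wy":0,"wz":-7},{"gripper":0.41,"dx":0,"dy":0,"dz":0,"wx":0,"wy":0,"wz":-14},{"gripper":0.41,"dx":0,"dy":0,"dz":0,"wx":0,"wy":0,"wz":-21},{"gripper":0.41,"dx":0,"dy":0,"dz":0,"wx":0,"wy":0,"wz":-28},{"gripper":0.41,"dx":0,"dy":0,"dz":0,"wx":0,"wy":0,"wz":-35}]' 5 ; python3 chk.py
python3 -m inch '[{"gripper":0.41,"dx":0,"dy":0,"dz":0,"wx":0,"wy":0,"wz":-7},{"gripper":0.41,"dx":0,"dy":0,"dz":0,"wx":0,"wy":0,"wz":-14},{"gripper":0.41,"dx":0,"dy":0,"dz":0,"wx":0,"wy":0,"wz":-21},{"gripper":0.41,"dx":0,"dy":0,"dz":0,"wx":0,"wy":0,"wz":-28},{"gripper":0.41,"dx":0,"dy":0,"dz":0,"wx":0,"wy":0,"wz":-35}]' 5 ; python3 chk.py
```

```text
t11.15 top 225.95 w 43.96 cx 252.0 finger 61.8 lag 11.0 bolt 192.8 n139 F [-1.2 -1.5 -2.2] M [-0.31 -0.    0.01] gap 38.6 q6 -1.01 
clock: 11.62
eef_pos: [508.4, 70.7, 45.0]
eef_rot: [-3.14, -0.0, 2.041]
wrist_force: [-2.9, -2.3, -2.2]
finger_gap: 38.6
finger_force: 1.7
t11.62 top 226.30 w 43.71 cx 251.7 finger 27.0 lag 8.6 bolt 155.5 n139 F [-2.9 -2.3 -2.2] M [-0.36  0.38  0.04] gap 38.6 q6 -0.40 
clock: 12.08
eef_pos: [508.4, 70.9, 45.1]
eef_rot: [-3.14, 0.0, 1.433]
wrist_force: [-3.3, 0.7, -1.8]
finger_gap: 38.4
finger_force: 1.5
t12.08 top 227.14 w 43.65 cx 251.1 finger -7.9 lag 7.3 bolt 119.4 n138 F [-3.3  0.7 -1.8] M [-0.08  0.54  0.05] gap 38.4 q6 0.21
```

```bash

python3 -m inch '[{"gripper":0.41,"dx":0,"dy":0,"dz":0,"wx":0,"wy":0,"wz":-7},{"gripper":0.41,"dx":0,"dy":0,"dz":0,"wx":0,"wy":0,"wz":-14},{"gripper":0.41,"dx":0,"dy":0,"dz":0,"wx":0,"wy":0,"wz":-21},{"gripper":0.41,"dx":0,"dy":0,"dz":0,"wx":0,"wy":0,"wz":-28},{"gripper":0.41,"dx":0,"dy":0,"dz":0,"wx":0,"wy":0,"wz":-35}]' 5 >/dev/null; python3 chk.py
python3 -m inch '[{"gripper":0.41,"dx":0,"dy":0,"dz":0,"wx":0,"wy":0,"wz":-7},{"gripper":0.41,"dx":0,"dy":0,"dz":0,"wx":0,"wy":0,"wz":-14},{"gripper":0.41,"dx":0,"dy":0,"dz":0,"wx":0,"wy":0,"wz":-21},{"gripper":0.41,"dx":0,"dy":0,"dz":0,"wx":0,"wy":0,"wz":-28},{"gripper":0.41,"dx":0,"dy":0,"dz":0,"wx":0,"wy":0,"wz":-35}]' 5 ; python3 chk.py
python3 -m inch '[{"gripper":0.41,"dx":0,"dy":0,"dz":0,"wx":0,"wy":0,"wz":-6},{"gripper":0.41,"dx":0,"dy":0,"dz":0,"wx":0,"wy":0,"wz":-12},{"gripper":0.41,"dx":0,"dy":0,"dz":0,"wx":0,"wy":0,"wz":-18},{"gripper":0.41,"dx":0,"dy":0,"dz":0,"wx":0,"wy":0,"wz":-24},{"gripper":0.41,"dx":0,"dy":0,"dz":0,"wx":0,"wy":0,"wz":-30}]' 5 ; python3 chk.py
```

```text
t12.55 top 227.36 w 43.47 cx 251.0 finger -42.8 lag 3.2 bolt 80.4 n126 F [-2.6  1.2 -0.4] M [0.1  0.47 0.01] gap 38.6 q6 0.81 
clock: 13.02
eef_pos: [509.0, 71.2, 45.5]
eef_rot: [-3.141, -0.0, 0.214]
wrist_force: [-1.4, 2.3, -0.1]
finger_gap: 38.5
finger_force: 1.0
t13.02 top 227.96 w 43.35 cx 251.9 finger -77.7 lag 7.5 bolt 49.8 n127 F [-1.4  2.3 -0.1] M [0.36 0.46 0.01] gap 38.5 q6 1.42 
clock: 13.48
eef_pos: [509.1, 70.9, 45.5]
eef_rot: [3.141, -0.0, -0.307]
wrist_force: [-0.8, -2.3, -2.6]
finger_gap: 38.8
finger_force: 1.6
t13.48 top 227.95 w 43.14 cx 252.5 finger -107.6 lag 9.8 bolt 22.2 n127 F [-0.8 -2.3 -2.6] M [-0.22  0.16 -0.03] gap 38.8 q6 1.95
```

```bash

python3 -m inch '[{"gripper":0.41,"dx":0,"dy":0,"dz":0,"wx":0,"wy":0,"wz":-6},{"gripper":0.41,"dx":0,"dy":0,"dz":0,"wx":0,"wy":0,"wz":-12},{"gripper":0.41,"dx":0,"dy":0,"dz":0,"wx":0,"wy":0,"wz":-18},{"gripper":0.41,"dx":0,"dy":0,"dz":0,"wx":0,"wy":0,"wz":-24},{"gripper":0.41,"dx":0,"dy":0,"dz":0,"wx":0,"wy":0,"wz":-24}]' 5 >/dev/null; python3 chk.py
python3 -m inch '[{"gripper":0.41,"dx":0,"dy":0,"dz":0,"wx":0,"wy":0,"wz":3},{"gripper":0.41,"dx":0,"dy":0,"dz":0,"wx":0,"wy":0,"wz":6},{"gripper":0.41,"dx":0,"dy":0,"dz":0,"wx":0,"wy":0,"wz":8},{"gripper":0.41,"dx":0,"dy":0,"dz":0,"wx":0,"wy":0,"wz":8},{"gripper":0.41,"dx":0,"dy":0,"dz":0,"wx":0,"wy":0,"wz":8}]' 5 ; python3 chk.py
```

```text
t13.95 top 225.48 w 43.30 cx 252.9 finger -131.7 lag 7.0 bolt -4.7 n123 F [-2.7 -1.2 -0.5] M [-0.06  0.5   0.  ] gap 38.4 q6 2.37 DROP
clock: 14.42
eef_pos: [509.3, 71.1, 45.7]
eef_rot: [-3.141, -0.001, -0.588]
wrist_force: [0.3, -0.6, -0.9]
finger_gap: 38.9
finger_force: 0.0
t14.42 top 226.26 w 42.96 cx 253.5 finger -123.7 lag -1.0 bolt -4.7 n117 F [ 0.3 -0.6 -0.9] M [ 0.16  0.09 -0.04] gap 38.9 q6 2.23
```

```bash

python3 -m inch '[{"gripper":0.39,"dx":0,"dy":0,"dz":0,"wx":0,"wy":0,"wz":0},{"gripper":0.3,"dx":0,"dy":0,"dz":0,"wx":0,"wy":0,"wz":0},{"gripper":0.3,"dx":0,"dy":0,"dz":0,"wx":0,"wy":0,"wz":0},{"gripper":0.3,"dx":0,"dy":0,"dz":0,"wx":0,"wy":0,"wz":0},{"gripper":0.3,"dx":0,"dy":0,"dz":0,"wx":0,"wy":0,"wz":0}]' 20; python3 chk.py
python3 - <<'E'
from h import *
im=cv2.imread("pics/last.png"); cv2.imwrite("pics/w9c.png",cv2.resize(im[180:320,170:340],None,fx=4,fy=4))
def top(f):
    m=0
for n in ("w3","last"):
    i=cv2.imread(f"pics/{n}.png"); h=cv2.cvtColor(i,cv2.COLOR_BGR2HSV); m=cv2.inRange(h,(3,140,80),(18,255,255)); m[:190]=0; m[:,:205]=0;m[:,305:]=0;m[300:]=0
    c=max(cv2.findContours(m,0,1)[0],key=cv2.contourArea); print(n,cv2.boundingRect(c),cv2.contourArea(cv2.convexHull(c)))
E
```

```text
clock: 14.88
eef_pos: [508.8, 70.6, 45.5]
eef_rot: [3.141, -0.0, -0.592]
wrist_force: [-2.9, -5.8, 2.5]
finger_gap: 35.8
finger_force: 20.0
t14.88 top 226.47 w 43.04 cx 252.4 finger -123.9 lag -1.3 bolt -5.3 n121 F [-2.9 -5.8  2.5] M [-0.67  0.44  0.05] gap 35.8 q6 2.23 
w3 (219, 208, 66, 78) 3857.0
last (221, 204, 63, 75) 3621.0
```

View pics/w9c.png

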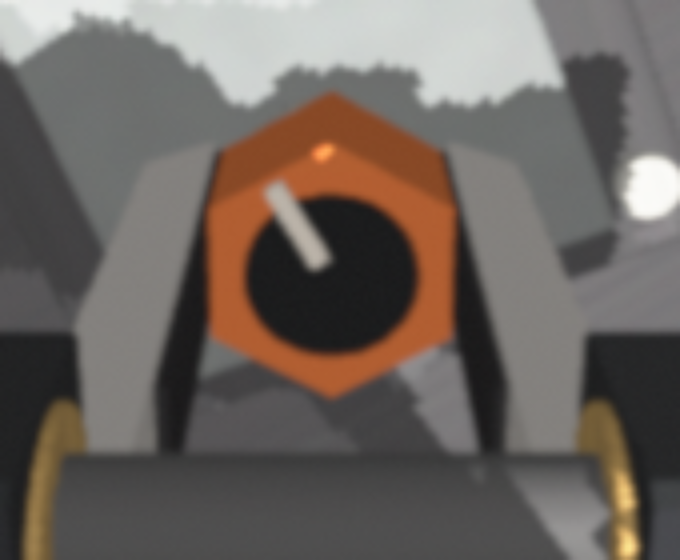

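The crop shows the grip squarely clamped between the pads, with the line at 120° and the disc top at 195. At the same finger angle it was at 206 before (÷4 = about 2.8 px lower), so the bolt has caught and sunk. It has turned about 362° since the drop, and the pads hold it at 20 N.

```bash
python3 -c "
from cell import manip
print(manip.sign_off())"
```

```text
the job is handed in; nothing more can be done
None
```

The job is handed in: the bolt dropped off the thread about 1.2 rad back, was then turned about 362° (one full turn) forward, caught and sank, and the fingers still hold it at 20 N.

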